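# Press the lid home on a tin of fasteners with the bench lever press

### The job

A tin of fasteners stands under the bench lever press with its lid only part-way on. Swing the catch bar out from under the press lever, push the lever down until the lid is fully home and goes solid, and bear firmly on it for a moment, but do not keep heaving to the end of the stroke, which would crush the tin. Then ease the lever slowly back up to its rest, never letting it fly, and swing the catch bar fully back under the lever; leave the tin in its nest and everything else where it is.

Things in the scene. Friction and masses are not known exactly. Their poses are not given: they have to be found in the camera images.
- press: Grey hand lever press fixed to the table, 210 deep, 160 wide, 235 mm high without lever and catch. Origin: on the table, below the pressing foot; x points from its front to its two rear posts, y to the left seen from the front, z up. The head spans x -50 to 110, y -50 to 50, z 182 to 235 mm. The lever arm, 18 mm deep, 14 mm thick, is in the plane y = -75 mm.
- lever (a joint): Press lever angle, rad: 0 = up at rest (arm points to the front, 0.55 rad above level), grows as it is pushed down, end stop 1.15. A return spring drives it up: square to the arm at the grip 6.4 N at rest, rising evenly by 2.3 N per rad, within 1 N. It flies back if let go; easing back is slower than 1.2 rad/s; at rest it reads under 0.04. The angle at which the lid is home varies (0.5 to 0.95).
- grip (a point): Centre of the lever's black round grip: bar of 28 mm diameter, 95 mm long, along the press's y, 190 mm from the shaft axis; it can be pushed from above. Force at the grip beyond the return spring's: 4 to 5 N pushes the lid on, then it climbs as the lid goes solid; 6 N (25 N at the foot) is the least firm bearing, 7 to 10 N is right, 15 N (65 N at the foot) crushes the tin.
- catch (a joint): Catch bar angle, rad: 0 = on, its end lies under the lever arm and blocks it; 0.9 = fully off (end stop). Turns clockwise seen from above from on to off. Stays where it is left; 1.4 N at the peg moves it. Off counts above 0.6, on below 0.12. It goes under the arm only while the lever is up at rest.
- catch_peg (a point): Upright black peg, 18 mm diameter, on the flat steel catch bar (18 mm wide) on top of the press head. The peg stands from z = 247 (top of bar) to 294 mm, this point is at 271 mm on its axis. It is 85 mm from the pivot pin; when on, it lies from the pivot in press direction (-0.783, -0.622). Pushed sideways away from the lever arm for off, back towards it for on.
- foot: Round steel pressing foot, 68 mm diameter, 12 mm thick, hanging from the press head above the tin; origin at the middle of its underside, 166 mm above the table at rest.
- tin: Loose upright steel tin, 84 mm diameter, 85 mm high without lid, standing in the round collar of the press's nest; origin at the middle of its underside, 42 to 56 mm above the table.
- lid_top (a point): Middle of the top of the tin's aluminium lid (87 mm diameter). Fully home it is 88 mm above the tin's underside (under 90 counts); at the start it stands 94 to 102 mm above it. The lid stays at whatever depth it has been pushed to.
- shaft (a point): Point on the lever's pivot axis, at press x = 0, y = -135, z = 215 mm, level with the middle of the grip; the axis runs along the press's y. The lever works a pressing foot, 45 mm down per rad of lever; the foot is carried on a stiff spring of 5 N per mm.
- catch_pivot (a point): Top of the vertical pivot pin of the catch bar, at press x = 15, y = 5, z = 253 mm.
- spare_tin: Bystander: closed tin, 84 mm diameter, 89 mm high, to the right of the press behind the grip. Origin underside.
- loose_lid: Bystander: loose aluminium lid, 87 mm diameter, 14 mm high, on the table left of the press.
- mallet: Bystander: mallet, 260 mm long, lying left of the press.
- driver: Bystander: screwdriver, 200 mm, lying on the right.
- tape_roll: Bystander: empty tape core, 100 mm diameter, 48 mm high, on the left.
- jar: Bystander: white jar, 70 mm diameter, 110 mm high, on the right.
- carton: Bystander: cardboard carton 160 x 120 x 90 mm, on the left.

How it is judged:
By the outcome, as a careful person would: the job done as asked, in the order asked, and still so for the second after the job is handed in, with the robot touching nothing.
It also fails if it takes over 72 s, if anything falls off the work surface, if the arm or the gripper's body presses on something with over 40 N, if the wrist force passes 120 N, or if a joint passes its speed limit or range.

### The arm

A 6-joint arm with a two-finger parallel gripper is mounted at the origin on the work surface. World frame = base frame: x ahead of the robot, y to its left, z up, the work surface at z = 0. Lengths are in m, angles in rad, forces in N, time in s.
With the tool pointing down it reaches from about 0.35 to 0.975 m from the base axis. Payload 4.9 kg.
Tool frame: the origin (TCP) lies midway between the tips of the shut fingers; the grasp point (between the pads) lies 19 mm behind it; z points along the fingers, y is the direction in which the jaws open and shut (so a half turn about z gives the same grasp; the last joint's range is limited). The gripper opens to 85 mm and grips with 20 to 120 N. Pads are 22 mm wide; open, the fingers measure 114 mm over their backs; the gripper's body (76 mm by 85 mm) begins 54 mm behind the grasp point. The pads swing forward as they close: fully open they stand 13 mm farther back than shut.
Start: joints at [-1.373, 0.053, 1.613, -0, 1.476, -0.119], TCP at [0.195, -0.594, 0.208] pointing down, gripper open.
Joint ranges: [-3.01, 3.01], [-1.01, 2.22], [0.06, 2.58], [-1.02, 4.17], [0.09, 2.62], [-3.14, 3.14]. Speed limits (rad/s): [2.57, 2.57, 3.14, 3.14, 3.14, 3.14].

### API

Orientations are given as a rotation vector (axis times angle).
In Python, from station import ctrl gives the robot as it stands.
- The arm moves only by the tool play_rows, never from a script. Its argument "motion" is a list that holds one entry, the list of rows, each a list of 7 numbers: the closure, from -1 (fully open) to 1 (shut), then the shift along the tool's x, y, z in cm, then the turn, a rotation vector about the tool's x, y, z in degrees. A call has 1 to 20 rows; each row is the pose to reach, as a shift and turn from the pose measured when the call began, along the tool's axes at that moment; what a row does not reach only later rows make up. A row lasts 1/8 s, in which the tool goes at most 62.5 mm and 10.7 degrees, less where a joint would pass 70% of its speed; a pose out of reach is approached as far as the arm can. A call with a gripper value outside its range is refused whole. The fingers move at their own pace and stop on an object; "newtons" is the grip in N (left out, the last holds). Time passes only in rows, so rows that repeat a pose let the fingers close. It gives the time, the measured TCP pose, the force and the opening at its end, in the units of the state.
- ctrl.get_obs(): the state, without advancing time (a new reading comes with each control period).
- ctrl.get_image(name): name is "side" or "top"; returns a dict with "color" (420x560x3 uint8, red, green, blue), "mtx" (3x3 intrinsics, pixels), "T" (4x4, takes a point from camera to world coordinates). Camera axes: x right, y up, looking along -z (the intrinsics and any distortion apply to the point x, -y, -z); pixel columns grow to the right and rows downward; lengths in m; the calibration is good to about 2 mm. A picture is of the moment at which its call begins. There is no depth.
- ctrl.finish_job(): hands the job in, once; it reports no verdict.
The state is a dict: "t": time; "q": joint angles; "dq": joint speeds; "effort": joint torques, N m; "tool_pos": TCP position; "tool_rot": TCP orientation; "contact_force": force on the tool from outside, world axes, zero at the start; "wrist_torque": the same for the moment, N m; "opening": finger opening in m.
Only numpy, scipy, OpenCV 4.12 (cv2) and the standard library are available. Lean on these libraries where they do the work, as an engineer would, in place of code of your own. Each camera call takes 0.05 s, during which the arm holds its last target.

## Working session

There is one attempt and no reset: what is moved stays moved. The work goes in short steps, Python scripts to look and compute and a tool call to move; the robot and the scene stay as the last step left them, time stands still between calls to the robot, and variables do not carry over. Pictures are saved under pics/ and viewed, and the job is handed in when it is done.

Besides the shell and the picture viewer there is one more tool, called after "Call:" by a JSON object that holds its "fn" and its "kwargs". play_rows: Moves the arm, as the interface text tells. Its arguments: {"type":"object","properties":{"motion":{"type":"array"},"newtons":{"type":"number"}},"required":["motion"]}

```bash
mkdir -p pics; ls; python3 - <<'E'
from station import ctrl
import cv2
print(ctrl.get_obs())
for n in("side","top"):
    d=ctrl.get_image(n); cv2.imwrite(f"pics/{n}0.png",d["color"][:,:,::-1]); print(n,d["mtx"],d["T"],[k for k in d])
E
```

```text
pics
{'t': 0.0, 'q': array([-1.37300102e+00,  5.33497898e-02,  1.61429178e+00,  1.23536590e-05,
        1.47598034e+00, -1.18981451e-01]), 'dq': array([ 0.00041551,  0.00068612,  0.00031728,  0.00135169,  0.00128419,
       -0.00155099]), 'effort': array([ 1.00858142e-03, -3.93676937e+01, -3.70179069e+01,  2.69324727e-05,
        7.06518869e-03, -4.88907645e-06]), 'tool_pos': array([ 0.19457464, -0.59324346,  0.20696877]), 'tool_rot': array([-3.10026611e+00, -4.95192136e-01,  1.06208883e-04]), 'contact_force': array([-0.59078993,  0.93630828,  0.01262757]), 'wrist_torque': array([ 0.03792376,  0.0574643 , -0.02820528]), 'opening': 0.08522088281412506}
side [[401.06624017   0.         276.11019182]
 [  0.         401.06624017 206.12192049]
 [  0.           0.           1.        ]] [[-0.99735039  0.04942937 -0.05337544  0.51792754]
 [-0.07271567 -0.65566536  0.75154199  0.76934051]
 [ 0.00215182  0.75343193  0.65752239  0.8872168 ]
 [ 0.          0.          0.          1.        ]] ['color', 'mtx', 'T']
top [[511.64651056   0.         281.16810647]
 [  0.         511.64651056 203.94467568]
 [  0.           0.           1.        ]] [[ 0.02621718  0.99143035 -0.12797859  0.36807676]
 [-0.99942243  0.02876431  0.01809497  0.00691423]
 [ 0.02162112  0.12743027  0.99161185  1.58199322]
 [ 0.          0.          0.          1.        ]] ['color', 'mtx', 'T']
```

View pics/side0.png

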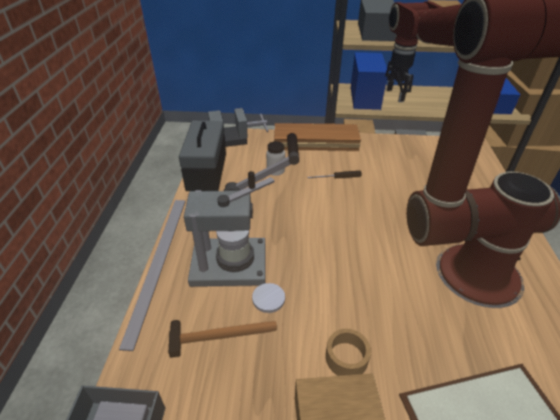

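View pics/top0.png

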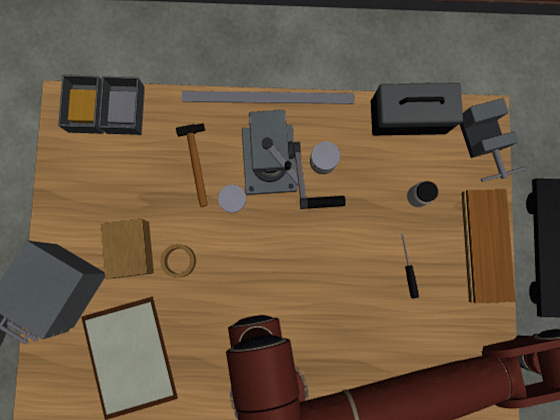

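```bash
python3 - <<'E'
import cv2
a=cv2.imread("pics/top0.png")[90:225,225:365];cv2.imwrite("pics/topc.png",cv2.resize(a,None,fx=4.4,fy=4.4,interpolation=cv2.INTER_CUBIC))
a=cv2.imread("pics/side0.png")[120:300,170:320];cv2.imwrite("pics/sidec.png",cv2.resize(a,None,fx=3.3,fy=3.3,interpolation=cv2.INTER_CUBIC))
E
```

```text
(no output)
```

View pics/topc.png

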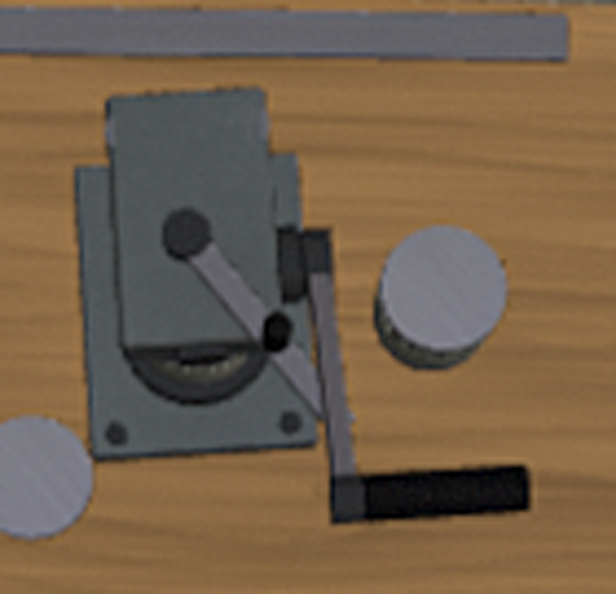

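View pics/sidec.png

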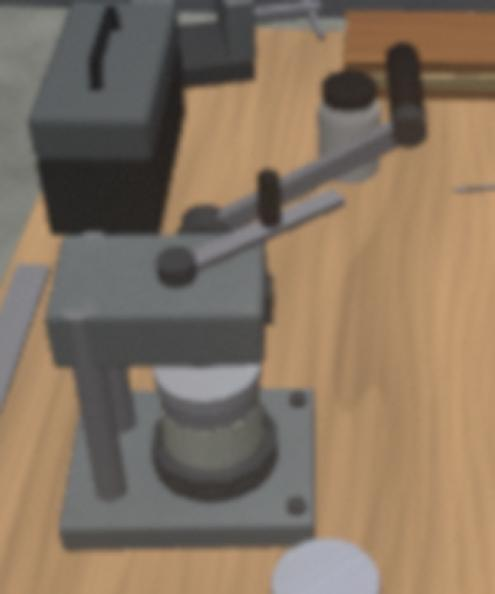

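```bash
cat > h.py <<'E'
import numpy as np
from scipy.optimize import least_squares
from scipy.spatial.transform import Rotation as R
K={'top':np.array([[511.64651056,0,281.16810647],[0,511.64651056,203.94467568],[0,0,1]]),'side':np.array([[401.06624017,0,276.11019182],[0,401.06624017,206.12192049],[0,0,1]])}
T={'top':np.array([[0.02621718,0.99143035,-0.12797859,0.36807676],[-0.99942243,0.02876431,0.01809497,0.00691423],[0.02162112,0.12743027,0.99161185,1.58199322],[0,0,0,1]]),
'side':np.array([[-0.99735039,0.04942937,-0.05337544,0.51792754],[-0.07271567,-0.65566536,0.75154199,0.76934051],[0.00215182,0.75343193,0.65752239,0.8872168],[0,0,0,1]])}
def ray(n,p):
    d=np.linalg.inv(K[n])@[p[0],p[1],1]; return T[n][:3,3],T[n][:3,:3]@(d*[1,-1,-1])
def plane(n,p,z):
    o,d=ray(n,p); return o+d*(z-o[2])/d[2]
def proj(n,P):
    c=T[n][:3,:3].T@(np.array(P)-T[n][:3,3]); c=c*[1,-1,-1]; u=K[n]@c; return u[:2]/u[2]
E
python3 - <<'E'
from h import *
tc=lambda x,y:(x/4.4+225-.4,y/4.4+90-.4)
sc=lambda x,y:(x/3.3+170-.35,y/3.3+120-.35)
pts=[(tc(108,97),(.110,.05,.235)),(tc(266,90),(.110,-.05,.235)),(tc(122,346),(-.05,.05,.235)),(tc(186,234),(.015,.005,.253)),
(tc(277,331),(.015-.0666,.005-.0529,.271)),(tc(447,493),(-.162,-.135,.314))]
A=np.array([p[1] for p in pts]); W=np.array([plane('top',p[0],p[1][2]) for p in pts])
def m(v,A): 
    c,s=np.cos(v[2]),np.sin(v[2]); A=np.atleast_2d(A); return np.c_[v[0]+c*A[:,0]-s*A[:,1],v[1]+s*A[:,0]+c*A[:,1],A[:,2]]
r=least_squares(lambda v:(m(v,A)-W)[:,:2].ravel(),[.5,0,0]); v=r.x
print(v,np.degrees(v[2]));print(np.round((m(v,A)-W)*1000,1)); print(m(v,A))
for n,a in(('pivot',(.015,.005,.253)),('peg',A[4]),('grip',A[5])):
    q=proj('side',m(v,a)[0]); print(n,q,((q-[169.65,119.65])*3.3))
np.save('pose.npy',v)
for a in [0,.3,.6,.75,.9]:
    th=.55-a; print(a,m(v,(-.19*np.cos(th),-.135,.215+.19*np.sin(th))))
an=np.arctan2(-.622,-.783)
for c in [0,.3,.6,.9]: print(c,m(v,(.015+.085*np.cos(an-c),.005+.085*np.sin(an-c),.271)))
E
```

```text
[0.6881536  0.01856452 0.08516829] 4.87978373138367
[[ 1.6  1.9 -0. ]
 [ 2.4 -0.4 -0. ]
 [-1.9  2.1 -0. ]
 [ 0.3 -0.1  0. ]
 [ 0.1 -2.6 -0. ]
 [-2.6 -0.9 -0. ]]
[[ 0.79350162  0.07774048  0.235     ]
 [ 0.80200816 -0.02189706  0.235     ]
 [ 0.63408156  0.06413002  0.235     ]
 [ 0.7026739   0.02482237  0.253     ]
 [ 0.64081526 -0.03355124  0.271     ]
 [ 0.53822461 -0.12972675  0.314     ]]
pivot [222.65006183 198.21473681] [174.90020404 259.26363149]
peg [250.23011671 179.16727179] [265.91438514 196.40699692]
grip [292.81994602 145.74893001] [406.46082185  86.12646905]
0 [[ 0.53824488 -0.12972502  0.31431057]]
0.3 [[ 0.51621133 -0.13160613  0.26200675]]
0.6 [[ 0.51056269 -0.13208838  0.20550396]]
0.75 [[ 0.51409972 -0.13178641  0.17725283]]
0.9 [[ 0.52180353 -0.13112869  0.14984942]]
0 [[ 0.64085671 -0.0335183   0.271     ]]
0.3 [[ 0.62637683 -0.01264438  0.271     ]]
0.6 [[0.61871235 0.01157635 0.271     ]]
0.9 [[0.6185479 0.0369803 0.271    ]]
```

```bash
cat >> h.py <<'E'
v=np.load('pose.npy')
ex=np.array([np.cos(v[2]),np.sin(v[2])]);ey=np.array([-ex[1],ex[0]])
def pw(x,y): return v[:2]+ex*x+ey*y
an=np.arctan2(-.622,-.783)
def peg(c): return np.array([.015+.085*np.cos(an-c),.005+.085*np.sin(an-c)])
def grip(a): 
    th=.55-a; return np.array([-.19*np.cos(th),-.135,.215+.19*np.sin(th)])
def rows(W,cl=1,yaw=None):
    from station import ctrl
    o=ctrl.get_obs(); r=R.from_rotvec(o['tool_rot']); M=r.as_matrix()
    t=np.zeros(3)
    if yaw is not None:
        x=np.array([np.cos(yaw),np.sin(yaw),0]); G=np.c_[x,[x[1],-x[0],0],[0,0,-1]]
        t=np.degrees((r.inv()*R.from_matrix(G)).as_rotvec())
    print('t',round(o['t'],2),'pos',o['tool_pos'].round(4),'F',o['contact_force'].round(2),'turn',t.round(1))
    for w in W: print(np.round(M.T@(np.array(w)-o['tool_pos'])*100,1).tolist())
E
python3 - <<'E'
from h import *
p=pw(*(peg(0)+[.005,-.030]))
rows([(.2,-.59,.40),(*p,.40),(*p,.279)],yaw=v[2]); print(p)
E
```

```text
t 0.1 pos [ 0.1946 -0.5933  0.2071] F [-0.91  0.24  0.59] turn [-0.1 -0.  13.3]
[0.6, -0.2, -19.3]
[59.6, -36.3, -19.2]
[59.6, -36.3, -7.1]
[ 0.64839055 -0.06298424]
```

Call:
{"fn": "play_rows", "kwargs": {"motion": [[[1, 0, 0, -6, 0, 0, 0], [1, 0, 0, -12, 0, 0, 3], [1, 2, -1.2, -18, 0, 0, 6], [1, 6, -3.6, -19.2, 0, 0, 10], [1, 11, -6.7, -19.2, 0, 0, 13.3], [1, 16, -9.7, -19.2, 0, 0, 13.3], [1, 21, -12.8, -19.2, 0, 0, 13.3], [1, 26, -15.8, -19.2, 0, 0, 13.3], [1, 31, -18.9, -19.2, 0, 0, 13.3], [1, 36, -21.9, -19.2, 0, 0, 13.3], [1, 41, -25, -19.2, 0, 0, 13.3], [1, 46, -28, -19.2, 0, 0, 13.3], [1, 51, -31, -19.2, 0, 0, 13.3], [1, 55, -33.5, -19.2, 0, 0, 13.3], [1, 58, -35.3, -19.2, 0, 0, 13.3], [1, 59.6, -36.3, -19.2, 0, 0, 13.3], [1, 59.6, -36.3, -19.2, 0, 0, 13.3], [1, 59.6, -36.3, -19.2, 0, 0, 13.3]]]}}

```text
t: 2.35
tool_pos: [0.6474, -0.0641, 0.4]
tool_rot: [-3.137, -0.131, 0.001]
contact_force: [-0.1, -0.4, -0.8]
opening: 0.0001
```

```bash
python3 - <<'E'
from h import *
from station import ctrl
import cv2
p=pw(*(peg(0)+[.005,-.030]))
W=[(*p,.279)]
for c in np.arange(0,.951,.1):W.append((*pw(*(peg(c)+[.003,-.0245])),.279))
rows(W,yaw=v[2])
for n,(x,y,w,h) in dict(top=(225,90,150,140),side=(170,60,190,240)).items():
    d=ctrl.get_image(n)["color"][y:y+h,x:x+w,::-1]; cv2.imwrite(f"pics/{n}1.png",cv2.resize(d,None,fx=2.5,fy=2.5))
E
```

```text
t 2.35 pos [ 0.6474 -0.0641  0.4   ] F [-0.05 -0.42 -0.82] turn [-0.1  0.  -0.1]
[0.1, -0.1, 12.1]
[-0.1, -0.6, 12.1]
[-0.6, -1.3, 12.1]
[-1.0, -2.1, 12.1]
[-1.4, -2.8, 12.1]
[-1.6, -3.6, 12.1]
[-1.8, -4.5, 12.1]
[-1.9, -5.3, 12.1]
[-1.9, -6.2, 12.1]
[-1.9, -7.0, 12.1]
[-1.7, -7.8, 12.1]
```

View pics/side1.png

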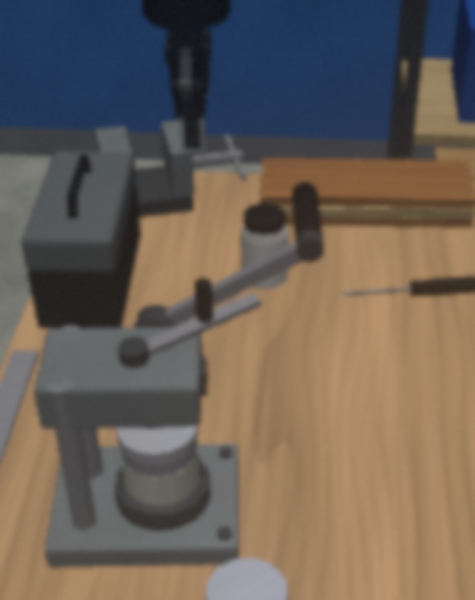

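The fingers hang above and to the right of the peg, and the lever and catch are untouched. Descending and pushing the peg off.

Call:
{"fn": "play_rows", "kwargs": {"motion": [[[1, 0.1, 0, 4, 0, 0, 0], [1, 0.1, 0, 8, 0, 0, 0], [1, 0.1, 0, 11, 0, 0, 0], [1, 0.1, 0, 12.1, 0, 0, 0], [1, 0.1, 0, 12.1, 0, 0, 0], [1, -0.1, -0.6, 12.1, 0, 0, 0], [1, -0.6, -1.3, 12.1, 0, 0, 0], [1, -1.0, -2.1, 12.1, 0, 0, 0], [1, -1.4, -2.8, 12.1, 0, 0, 0], [1, -1.6, -3.6, 12.1, 0, 0, 0], [1, -1.8, -4.5, 12.1, 0, 0, 0], [1, -1.9, -5.3, 12.1, 0, 0, 0], [1, -1.9, -6.2, 12.1, 0, 0, 0], [1, -1.9, -6.8, 12.1, 0, 0, 0], [1, -1.9, -7.1, 12.1, 0, 0, 0], [1, -1.9, -7.1, 12.1, 0, 0, 0]]]}}

```text
t: 4.45
tool_pos: [0.6226, 0.0053, 0.2793]
tool_rot: [-3.137, -0.131, 0.0]
contact_force: [-0.1, 0.3, 0.7]
opening: -0.0
```

```bash
python3 - <<'E'
from h import *
from station import ctrl
import cv2
g=grip(0);o=ctrl.get_obs()['tool_pos']
rows([(o[0],o[1]-.02,.279),(o[0],o[1]-.02,.38),(*pw(g[0],g[1]),.38),(*pw(g[0],g[1]),g[2]+.020)],yaw=v[2])
for n,(x,y,w,h) in dict(top=(225,90,150,140),side=(170,60,190,240)).items():
    d=ctrl.get_image(n)["color"][y:y+h,x:x+w,::-1]; cv2.imwrite(f"pics/{n}2.png",cv2.resize(d,None,fx=2.5,fy=2.5))
E
```

```text
t 4.45 pos [0.6226 0.0053 0.2793] F [-0.09  0.25  0.71] turn [-0.1 -0.  -0.1]
[-0.2, 2.0, 0.0]
[-0.2, 2.0, -10.1]
[-9.5, 12.7, -10.1]
[-9.5, 12.7, -5.5]
```

View pics/side2.png

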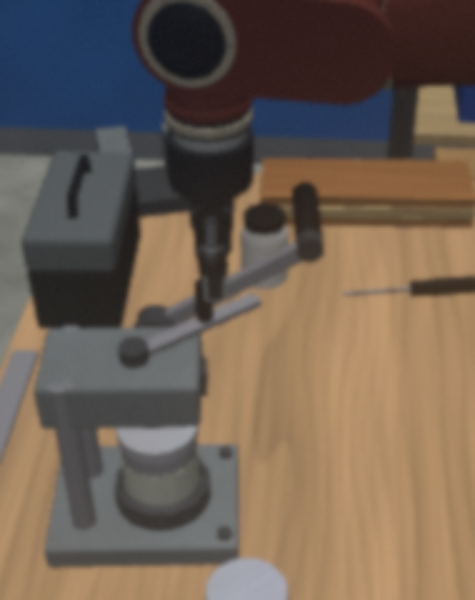

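View pics/top2.png

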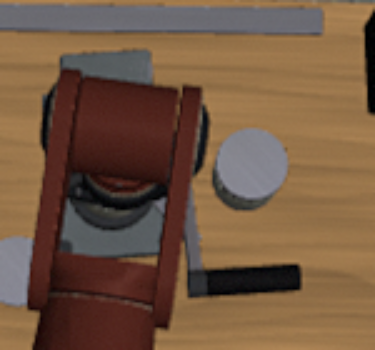

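```bash
python3 - <<'E'
from h import *
from station import ctrl
o=ctrl.get_obs(); f=lambda P:(proj('side',P)-[170,60])*2.5
print(o['t'],o['tool_pos'],f(o['tool_pos']))
for c in(0,.8): 
  for z in(.247,.294): print(c,z,f((*pw(*peg(c)),z)))
import cv2
d=ctrl.get_image('side')["color"][130:220,200:320,::-1]; cv2.imwrite("pics/side3.png",cv2.resize(d,None,fx=6,fy=6,interpolation=cv2.INTER_CUBIC))
E
```

```text
4.55 [0.62258851 0.00494843 0.27931235] [213.9960413  315.83095969]
0 0.247 [201.47151071 316.55435482]
0 0.294 [199.60114063 279.54198272]
0.8 0.247 [217.26504629 356.83472152]
0.8 0.294 [215.81327469 319.26934204]
```

View pics/side3.png

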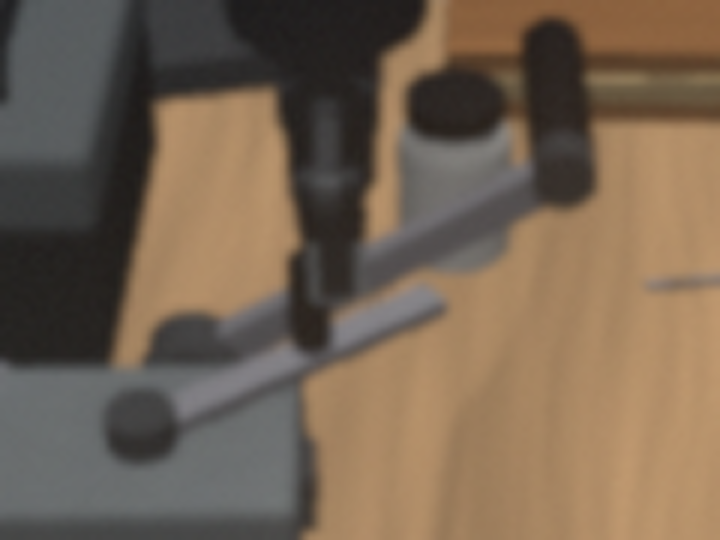

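```bash
python3 - <<'E'
from h import *
import cv2
f=lambda P:(proj('side',P)-[170,60])*2.5
print(f((.6474,-.0641,.4)), proj('side',(.1946,-.5933,.2071)))
a=cv2.imread("pics/side1.png")[0:220,120:280];cv2.imwrite("pics/s1c.png",cv2.resize(a,None,fx=2.7,fy=2.7))
a=cv2.imread("pics/side0.png")[30:120,360:450];cv2.imwrite("pics/s0c.png",cv2.resize(a,None,fx=6,fy=6,interpolation=cv2.INTER_CUBIC))
E
```

```text
[192.12454584 169.97967682] [391.98581464 105.43371256]
```

View pics/s1c.png

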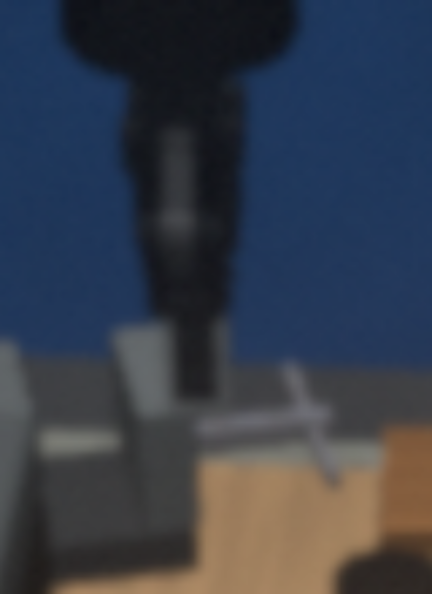

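View pics/s0c.png

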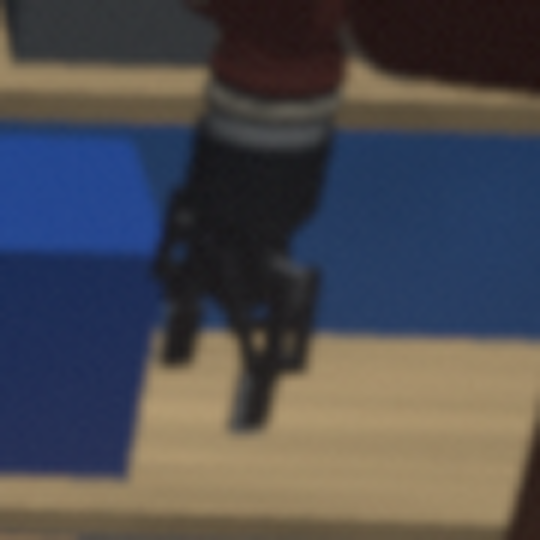

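```bash
python3 - <<'E'
from h import *
from scipy.optimize import brentq
for P,row in(((.6226,.008),180.3),((.6474,-.061),60+148.5/2.5)):
    print(brentq(lambda z:proj('side',(*P,z))[1]-row,.1,.6))
W=[(.6226,.005,.33)]+[(*pw(*(peg(0)+[.006,-.032])),z) for z in(.33,.265)]
for c in np.arange(0,.951,.1):W.append((*pw(*(peg(c)+[.004,-.022])),.265-.012*min(1,c/.3)))
rows(W,yaw=v[2])
E
```

```text
0.3001592178377427
0.4245175092949209
t 4.6 pos [0.6226 0.0049 0.2793] F [-1.26 -1.16 -0.09] turn [-0.1 -0.  -0.1]
[0.0, -0.0, -5.1]
[2.1, 7.2, -5.1]
[2.1, 7.2, 1.4]
[1.9, 6.2, 1.4]
[1.4, 5.5, 1.8]
[1.0, 4.8, 2.2]
[0.6, 4.0, 2.6]
[0.4, 3.2, 2.6]
[0.2, 2.3, 2.6]
[0.1, 1.5, 2.6]
[0.1, 0.7, 2.6]
[0.1, -0.2, 2.6]
[0.3, -1.0, 2.6]
```

Call:
{"fn": "play_rows", "kwargs": {"motion": [[[1, 0, 0, -5.1, 0, 0, 0], [1, 1.0, 4.0, -5.1, 0, 0, 0], [1, 2.1, 7.2, -5.1, 0, 0, 0], [1, 2.1, 7.2, -5.1, 0, 0, 0], [1, 2.1, 7.2, -2, 0, 0, 0], [1, 2.1, 7.2, 1.0, 0, 0, 0], [1, 2.1, 7.2, 1.7, 0, 0, 0], [1, 2.1, 7.2, 1.7, 0, 0, 0]]]}}

```text
t: 5.6
tool_pos: [0.6493, -0.0646, 0.2624]
tool_rot: [-3.137, -0.13, 0.001]
contact_force: [0.8, 1.3, -0.1]
opening: -0.0
```

```bash
python3 - <<'E'
from h import *
W=[]
for c in np.arange(0,1.0,.1):W.append((*pw(*(peg(c)+[.004,-.022])),.262-.014*min(1,c/.3)))
rows(W,yaw=v[2])
from station import ctrl
import cv2
d=ctrl.get_image('side')["color"][130:220,200:320,::-1]; cv2.imwrite("pics/side4.png",cv2.resize(d,None,fx=6,fy=6,interpolation=cv2.INTER_CUBIC))
E
```

```text
t 5.6 pos [ 0.6493 -0.0646  0.2624] F [ 0.81  1.27 -0.05] turn [-0.1  0.  -0.1]
[-0.2, -1.0, 0.0]
[-0.7, -1.7, 0.5]
[-1.1, -2.4, 1.0]
[-1.4, -3.2, 1.4]
[-1.7, -4.0, 1.4]
[-1.9, -4.8, 1.4]
[-2.0, -5.6, 1.4]
[-2.0, -6.5, 1.4]
[-2.0, -7.3, 1.4]
[-1.8, -8.2, 1.4]
```

View pics/side4.png

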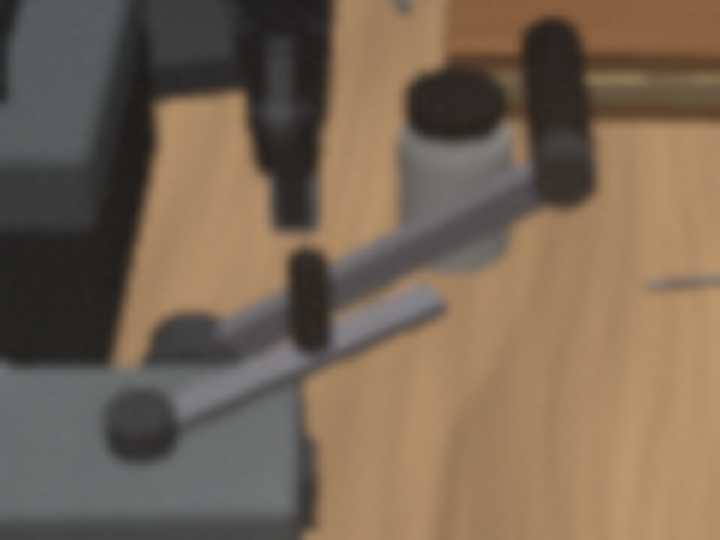

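```bash
python3 - <<'E'
from h import *
from scipy.optimize import brentq
for y in(-.0646,-.058,-.05):
  print(y,brentq(lambda z:proj('side',(.6493,y,z))[1]-167.6,.1,.6), proj('side',(.6493,y,.285)))
print(((proj('side',(*pw(*peg(0)),.294))-[200,130])*6),((proj('side',(*pw(*peg(0)),.247))-[200,130])*6))
E
```

```text
-0.0646 0.2842083741313091 [248.19174581 167.3482224 ]
-0.058 0.28892431555347325 [247.86878223 168.85417483]
-0.05 0.2946406081863996 [247.47309488 170.69923224]
[299.04273752 250.90075852] [303.5316257  339.73045158]
```

Images put the real fingertip some 22 mm above the reported TCP. I'm going a bit lower, then pushing.

Call:
{"fn": "play_rows", "kwargs": {"motion": [[[1, 0, 0, 0.8, 0, 0, 0], [1, 0, 0, 0.8, 0, 0, 0], [1, -0.2, -1.0, 0.8, 0, 0, 0], [1, -0.7, -1.7, 0.9, 0, 0, 0], [1, -1.1, -2.4, 1.2, 0, 0, 0], [1, -1.4, -3.2, 1.6, 0, 0, 0], [1, -1.7, -4.0, 1.6, 0, 0, 0]]]}}

```text
t: 6.52
tool_pos: [0.6288, -0.0258, 0.2468]
tool_rot: [-3.138, -0.13, -0.0]
contact_force: [-0.4, -1.9, 0.2]
opening: -0.0003
```

```bash
python3 - <<'E'
from h import *
W=[]
for c in np.arange(.4,1.0,.1):W.append((*pw(*(peg(c)+[.004,-.022])),.246))
rows(W,yaw=v[2])
from station import ctrl
import cv2
d=ctrl.get_image('side')["color"][130:220,200:320,::-1]; cv2.imwrite("pics/side5.png",cv2.resize(d,None,fx=6,fy=6,interpolation=cv2.INTER_CUBIC))
E
```

```text
t 6.53 pos [ 0.6288 -0.0258  0.2468] F [-0.45 -1.86  0.23] turn [-0.1 -0.  -0.1]
[-0.0, 0.1, 0.1]
[-0.2, -0.8, 0.1]
[-0.3, -1.6, 0.1]
[-0.3, -2.5, 0.1]
[-0.2, -3.3, 0.1]
[-0.1, -4.1, 0.1]
```

View pics/side5.png

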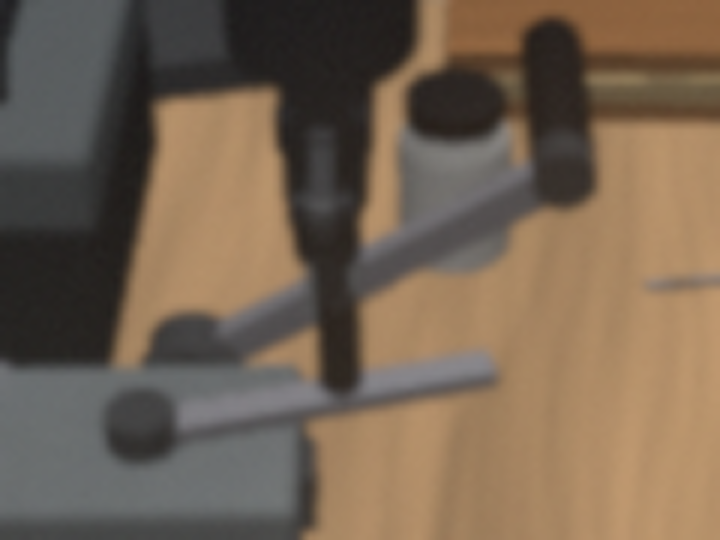

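The peg follows the finger. Continue to the stop.

Call:
{"fn": "play_rows", "kwargs": {"motion": [[[1, -0.2, -0.8, 0, 0, 0, 0], [1, -0.3, -1.6, 0, 0, 0, 0], [1, -0.3, -2.5, 0, 0, 0, 0], [1, -0.3, -3.2, 0, 0, 0, 0], [1, -0.3, -3.7, 0, 0, 0, 0], [1, -0.3, -3.9, 0, 0, 0, 0], [1, -0.3, -3.9, 0, 0, 0, 0]]]}}

```text
t: 7.45
tool_pos: [0.6225, 0.0138, 0.247]
tool_rot: [-3.137, -0.132, -0.0]
contact_force: [0.7, -2.1, -1.2]
opening: 0.0001
```

```bash
python3 - <<'E'
from h import *
g=grip(0)
from station import ctrl
o=ctrl.get_obs()['tool_pos']
rows([(o[0],o[1]-.02,.246),(o[0],o[1]-.02,.35),(*pw(g[0],g[1]),.35),(*pw(g[0],g[1]),g[2]+.000)],yaw=v[2])
import cv2
d=ctrl.get_image('side')["color"][130:220,200:320,::-1]; cv2.imwrite("pics/side6.png",cv2.resize(d,None,fx=6,fy=6,interpolation=cv2.INTER_CUBIC))
E
```

```text
t 7.45 pos [0.6225 0.0138 0.247 ] F [ 0.65 -2.07 -1.24] turn [-0.1 -0.  -0.1]
[-0.2, 2.0, 0.1]
[-0.2, 2.0, -10.3]
[-9.6, 13.6, -10.3]
[-9.6, 13.6, -6.8]
```

View pics/side6.png

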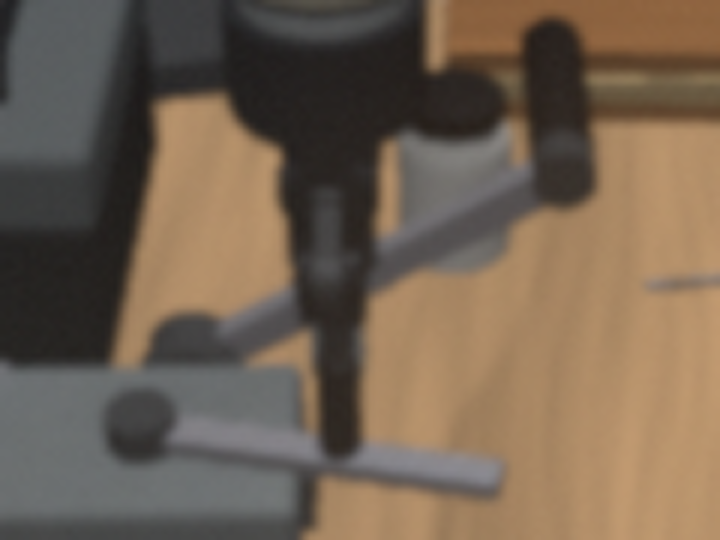

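Call:
{"fn": "play_rows", "kwargs": {"motion": [[[1, -0.1, 1.0, 0, 0, 0, 0], [1, -0.2, 2.0, -1, 0, 0, 0], [1, -0.2, 2.0, -6, 0, 0, 0], [1, -1, 3.0, -10.3, 0, 0, 0], [1, -4, 7.0, -10.3, 0, 0, 0], [1, -7.5, 11.0, -10.3, 0, 0, 0], [1, -9.6, 13.6, -10.3, 0, 0, 0], [1, -9.6, 13.6, -10.3, 0, 0, 0], [1, -9.6, 13.6, -8.5, 0, 0, 0], [1, -9.6, 13.6, -7.2, 0, 0, 0], [1, -9.6, 13.6, -7.2, 0, 0, 0]]]}}

```text
t: 8.88
tool_pos: [0.5376, -0.1289, 0.3158]
tool_rot: [-3.134, -0.134, 0.007]
contact_force: [-0.2, 0.5, -0.9]
opening: 0.0002
```

```bash
python3 - <<'E'
from h import *
from station import ctrl
import cv2
d=ctrl.get_image('side')["color"][100:250,190:350,::-1]; cv2.imwrite("pics/side7.png",cv2.resize(d,None,fx=4,fy=4,interpolation=cv2.INTER_CUBIC))
d=ctrl.get_image('top')["color"][90:225,225:365,::-1]; cv2.imwrite("pics/top7.png",cv2.resize(d,None,fx=3,fy=3,interpolation=cv2.INTER_CUBIC))
g=grip(0)
W=[]
for a in np.arange(0,1.01,.1):
    g=grip(a); W.append((*pw(*g[:2]),g[2]+.014-.022))
rows(W,yaw=v[2])
E
```

```text
t 8.97 pos [ 0.5383 -0.1293  0.3181] F [ 0.05 -0.53  0.11] turn [-0.2  0.  -0. ]
[-0.0, 0.0, 1.2]
[-0.9, 0.0, 2.8]
[-1.7, 0.1, 4.6]
[-2.2, 0.1, 6.4]
[-2.6, 0.1, 8.3]
[-2.8, 0.1, 10.2]
[-2.8, 0.1, 12.1]
[-2.6, 0.1, 13.9]
[-2.2, 0.1, 15.8]
[-1.6, 0.1, 17.6]
[-0.9, 0.1, 19.4]
```

View pics/side7.png

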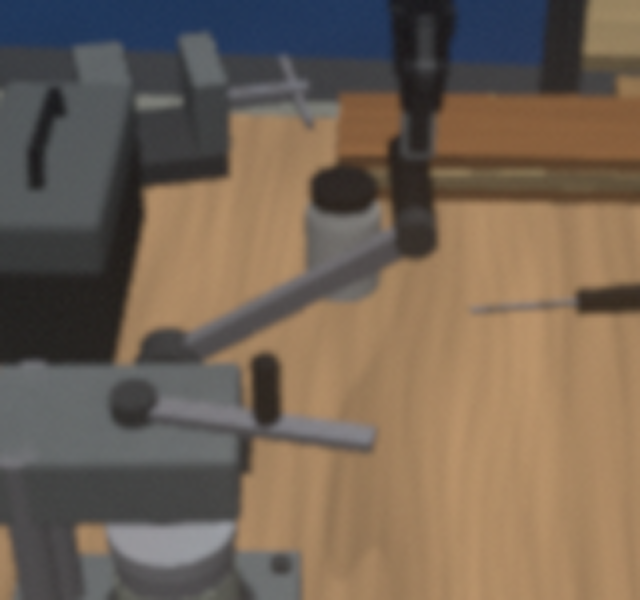

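View pics/top7.png

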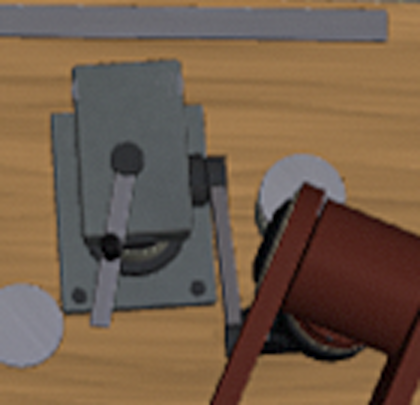

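Catch is at its stop; the finger stands over the grip. Start down along the arc.

Call:
{"fn": "play_rows", "kwargs": {"motion": [[[1, 0, 0, 0.6, 0, 0, 0], [1, 0, 0, 1.2, 0, 0, 0], [1, -0.5, 0, 2.0, 0, 0, 0], [1, -0.9, 0, 2.8, 0, 0, 0], [1, -1.3, 0, 3.7, 0, 0, 0], [1, -1.7, 0.1, 4.6, 0, 0, 0], [1, -1.7, 0.1, 4.6, 0, 0, 0], [1, -1.7, 0.1, 4.6, 0, 0, 0]]]}}

```text
t: 9.98
tool_pos: [0.5205, -0.131, 0.2737]
tool_rot: [-3.135, -0.133, 0.002]
contact_force: [-4.5, 2.8, 8.3]
opening: -0.0002
```

```bash
cat > look.py <<'E'
import sys
from h import *
from station import ctrl
import cv2
k=sys.argv[1]
Fs=[];
if k!='n':
    d=ctrl.get_image('side')["color"][100:280,180:330,::-1]; Fs.append(ctrl.get_obs()['contact_force']); cv2.imwrite(f"pics/side{k}.png",cv2.resize(d,None,fx=3.3,fy=3.3,interpolation=cv2.INTER_CUBIC))
o=ctrl.get_obs();Fs.append(o['contact_force']); z=o['tool_pos'][2]+.022-.014
a=.55-np.arcsin((z-.215)/.19); th=.55-a
F=np.mean(Fs,0); t=np.array([-np.sin(th)*ex[0],-np.sin(th)*ex[1],0]); t=np.array([*( -np.sin(th)*ex),-np.cos(th)])
print('t',o['t'].round(2),'a from z',a.round(3),'tool',o['tool_pos'].round(4),'F',np.round(Fs,2).tolist(),'push along tangent',round(float(-F@t),2),'spring',round(6.4+2.3*a,2),'gripxy',pw(*grip(a)[:2]).round(4))
E
python3 look.py 8; python3 - <<'E'
from h import *
W=[]
for a in np.arange(.2,1.01,.1):
    g=grip(a); W.append((*pw(*g[:2]),g[2]+.014-.022))
rows(W)
E
```

```text
t 10.03 pos [ 0.5205 -0.1311  0.2738] F [-5.    3.58  8.18] turn [0. 0. 0.]
[0.1, 0.0, 0.2]
[-0.4, 0.0, 2.0]
[-0.8, 0.0, 3.8]
[-1.0, 0.0, 5.7]
[-1.0, 0.0, 7.6]
[-0.8, 0.1, 9.5]
[-0.4, 0.1, 11.4]
[0.1, 0.1, 13.2]
[0.9, 0.1, 14.9]Traceback (most recent call last):
  File "look.py", line 12, in <module>
    print('t',o['t'].round(2),'a from z',a.round(3),'tool',o['tool_pos'].round(4),'F',np.round(Fs,2).tolist(),'push along tangent',round(float(-F@t),2),'spring',round(6.4+2.3*a,2),'gripxy',pw(*grip(a)[:2]).round(4))
              ^^^^^^^^^^^^
AttributeError: 'float' object has no attribute 'round'
```

View pics/side8.png

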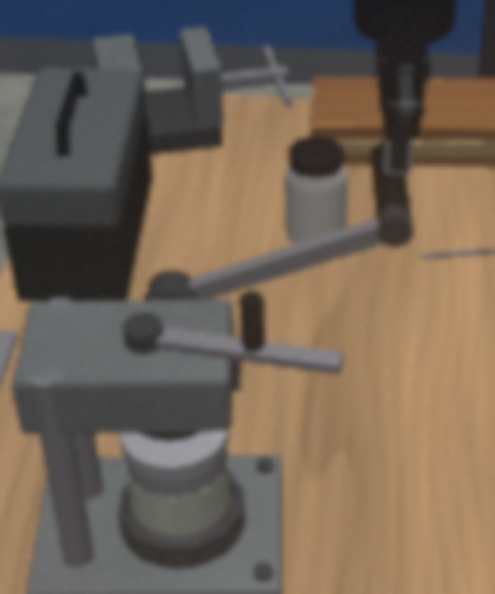

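```bash
sed -i "s/o\['t'\].round(2)/round(o['t'],2)/;s/a.round(3)/round(float(a),3)/" look.py
python3 look.py n; python3 - <<'E'
from h import *
for a in (0,.1,.2,.3,.4):
    g=grip(a); print(a,(proj('side',(*pw(g[0],-.082),g[2]))-[180,100])*3.3)
import cv2
a=cv2.imread('pics/side0.png')[100:280,180:330]
cv2.imwrite("pics/s0d.png",cv2.resize(a,None,fx=3.3,fy=3.3,interpolation=cv2.INTER_CUBIC))
E
```

```text
t 10.03 a from z 0.191 tool [ 0.5205 -0.1311  0.2738] F [[-5.0, 3.58, 8.18]] push along tangent 6.01 spring 6.84 gripxy [ 0.5224 -0.1311]
0 [375.32091606 188.28198369]
0.1 [386.40777043 206.1737407 ]
0.2 [395.0317886  224.55642974]
0.3 [401.17810935 243.20871827]
0.4 [404.86407611 261.91992264]
```

View pics/s0d.png

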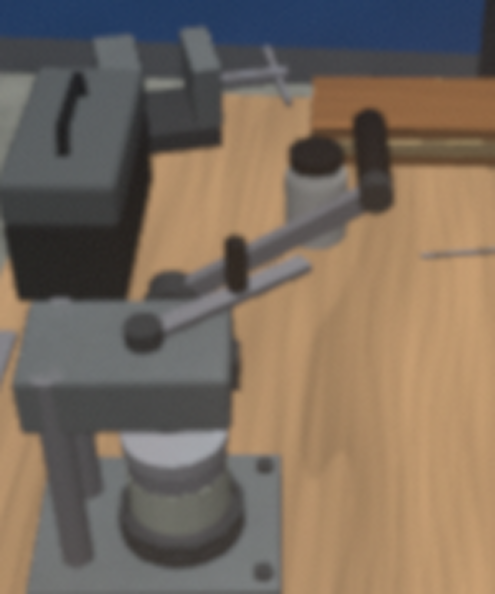

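Call:
{"fn": "play_rows", "kwargs": {"motion": [[[1, -0.1, 0, 1.1, 0, 0, 0], [1, -0.4, 0, 2.0, 0, 0, 0], [1, -0.4, 0, 2.0, 0, 0, 0]]]}}

```text
t: 10.4
tool_pos: [0.5147, -0.1319, 0.2545]
tool_rot: [-3.136, -0.132, 0.008]
contact_force: [-6.9, 0.7, 8.4]
opening: 0.0003
```

```bash
python3 look.py n; python3 - <<'E'
from h import *
W=[]
for a in np.arange(.3,1.01,.05):
    g=grip(a); W.append((*pw(*g[:2]),g[2]+.014-.022))
rows(W)
E
```

```text
t 10.4 a from z 0.297 tool [ 0.5147 -0.1319  0.2545] F [[-6.9, 0.75, 8.39]] push along tangent 6.42 spring 7.08 gripxy [ 0.5163 -0.1316]
t 10.4 pos [ 0.5147 -0.1319  0.2545] F [-6.9   0.75  8.39] turn [0. 0. 0.]
[0.2, -0.0, 0.0]
[-0.1, -0.0, 1.0]
[-0.2, -0.0, 1.9]
[-0.3, -0.0, 2.9]
[-0.4, -0.0, 3.8]
[-0.4, 0.0, 4.8]
[-0.4, 0.0, 5.7]
[-0.3, 0.0, 6.6]
[-0.2, 0.0, 7.6]
[-0.0, 0.0, 8.5]
[0.2, 0.0, 9.4]
[0.5, 0.0, 10.4]
[0.8, 0.0, 11.3]
[1.1, 0.0, 12.1]
[1.5, 0.0, 13.0]
```

Call:
{"fn": "play_rows", "kwargs": {"motion": [[[1, 0.1, 0, 0.5, 0, 0, 0], [1, 0.1, 0, 1.0, 0, 0, 0], [1, 0.1, 0, 1.5, 0, 0, 0], [1, 0, 0, 1.9, 0, 0, 0], [1, 0, 0, 1.9, 0, 0, 0]]]}}

```text
t: 11.02
tool_pos: [0.5134, -0.1325, 0.2365]
tool_rot: [-3.138, -0.132, 0.011]
contact_force: [-5.1, -0.5, 7.4]
opening: -0.0003
```

```bash
python3 look.py 9
```

```text
t 11.07 a from z 0.393 tool [ 0.5135 -0.1325  0.2367] F [[-6.07, -0.4, 8.27], [-6.07, -0.4, 8.27]] push along tangent 7.22 spring 7.3 gripxy [ 0.5127 -0.1319]
```

View pics/side9.png

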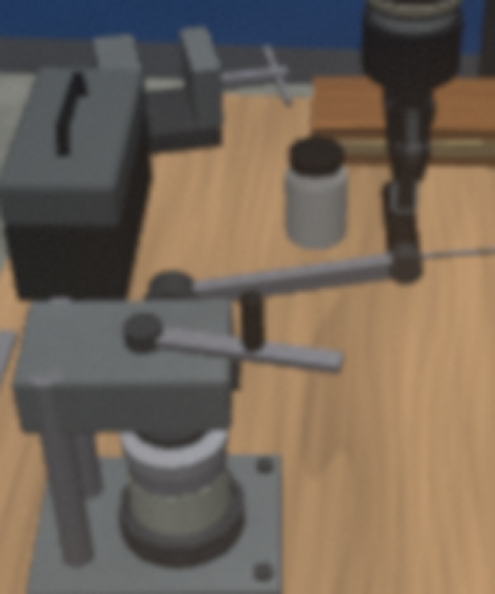

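Call:
{"fn": "play_rows", "kwargs": {"motion": [[[1, 0.1, 0, 0.5, 0, 0, 0], [1, 0.1, 0, 1.0, 0, 0, 0], [1, 0.1, 0, 1.0, 0, 0, 0]]]}}

```text
t: 11.45
tool_pos: [0.5133, -0.1329, 0.2276]
tool_rot: [-3.139, -0.131, 0.014]
contact_force: [-4.6, -0.5, 8.6]
opening: -0.0002
```

```bash
python3 look.py n
```

```text
t 11.45 a from z 0.442 tool [ 0.5133 -0.1329  0.2276] F [[-4.56, -0.47, 8.55]] push along tangent 8.01 spring 7.42 gripxy [ 0.5114 -0.132 ]
```

Call:
{"fn": "play_rows", "kwargs": {"motion": [[[1, 0.0, 0, 0.5, 0, 0, 0], [1, 0.1, 0, 1.0, 0, 0, 0], [1, 0.1, 0, 1.0, 0, 0, 0]]]}}

```text
t: 11.82
tool_pos: [0.5131, -0.1331, 0.2183]
tool_rot: [3.138, 0.131, -0.017]
contact_force: [-4.4, 0.1, 8.0]
opening: -0.0002
```

```bash
python3 look.py n
```

```text
t 11.82 a from z 0.491 tool [ 0.5131 -0.1331  0.2183] F [[-4.38, 0.13, 7.95]] push along tangent 7.68 spring 7.53 gripxy [ 0.5107 -0.1321]
```

Call:
{"fn": "play_rows", "kwargs": {"motion": [[[1, 0.0, 0, 0.5, 0, 0, 0], [1, 0.1, 0, 1.0, 0, 0, 0], [1, 0.1, 0, 1.0, 0, 0, 0]]]}}

```text
t: 12.2
tool_pos: [0.513, -0.1333, 0.2089]
tool_rot: [3.138, 0.13, -0.02]
contact_force: [-3.6, 0.3, 6.4]
opening: 0.0004
```

```bash
python3 look.py n
```

```text
t 12.2 a from z 0.54 tool [ 0.513  -0.1333  0.2089] F [[-3.6, 0.32, 6.4]] push along tangent 6.36 spring 7.64 gripxy [ 0.5103 -0.1321]
```

Call:
{"fn": "play_rows", "kwargs": {"motion": [[[1, 0.0, 0, 0.5, 0, 0, 0], [1, 0.1, 0, 1.0, 0, 0, 0], [1, 0.1, 0, 1.0, 0, 0, 0]]]}}

```text
t: 12.58
tool_pos: [0.5129, -0.1335, 0.1998]
tool_rot: [3.137, 0.13, -0.022]
contact_force: [-5.0, 0.7, 8.1]
opening: 0.0002
```

```bash
python3 look.py a
```

```text
t 12.62 a from z 0.587 tool [ 0.5129 -0.1335  0.2   ] F [[-4.96, 0.66, 7.53], [-4.96, 0.66, 7.53]] push along tangent 7.7 spring 7.75 gripxy [ 0.5105 -0.1321]
```

View pics/sidea.png

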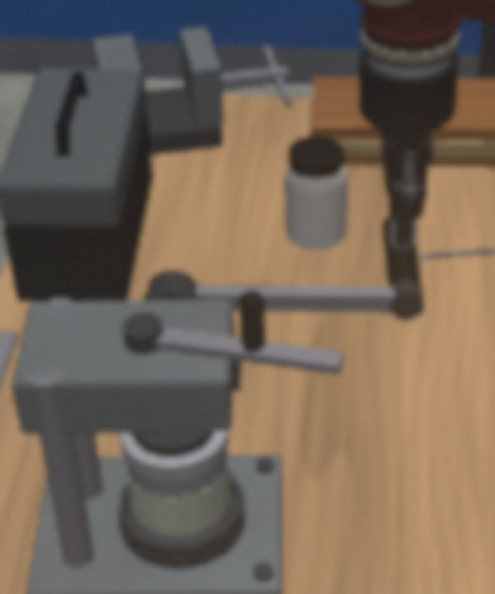

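Call:
{"fn": "play_rows", "kwargs": {"motion": [[[1, 0.0, 0, 0.5, 0, 0, 0], [1, 0.0, 0, 1.0, 0, 0, 0], [1, 0.1, 0, 1.0, 0, 0, 0]]]}}

```text
t: 13.0
tool_pos: [0.5127, -0.1335, 0.1915]
tool_rot: [3.137, 0.13, -0.025]
contact_force: [-7.3, 1.2, 9.8]
opening: 0.0
```

```bash
python3 look.py n
```

```text
t 13.0 a from z 0.632 tool [ 0.5127 -0.1335  0.1915] F [[-7.28, 1.21, 9.79]] push along tangent 10.34 spring 7.85 gripxy [ 0.511  -0.1321]
```

Call:
{"fn": "play_rows", "kwargs": {"motion": [[[1, 0.0, 0, 0.5, 0, 0, 0], [1, 0.1, 0, 1.0, 0, 0, 0], [1, 0.1, 0, 1.0, 0, 0, 0]]]}}

```text
t: 13.38
tool_pos: [0.5129, -0.1335, 0.1833]
tool_rot: [3.137, 0.13, -0.027]
contact_force: [-6.4, 2.7, 11.3]
opening: -0.0002
```

```bash
python3 look.py n; python3 - <<'E'
from h import *
rows([],yaw=v[2])
E
```

```text
t 13.38 a from z 0.675 tool [ 0.5129 -0.1335  0.1833] F [[-6.37, 2.74, 11.35]] push along tangent 12.02 spring 7.95 gripxy [ 0.5118 -0.132 ]
t 13.38 pos [ 0.5129 -0.1335  0.1833] F [-6.37  2.74 11.35] turn [ 0.1  1.  -0.2]
```

Call:
{"fn": "play_rows", "kwargs": {"motion": [[[1, 0.0, 0, 0.5, 0, 0, 0], [1, 0.1, 0, 1.0, 0, 0, 0], [1, 0.1, 0, 1.0, 0, 0, 0]]]}}

```text
t: 13.75
tool_pos: [0.5133, -0.1335, 0.1753]
tool_rot: [3.136, 0.13, -0.027]
contact_force: [-5.2, 2.3, 11.5]
opening: 0.0002
```

```bash
python3 look.py n
```

```text
t 13.75 a from z 0.718 tool [ 0.5133 -0.1335  0.1753] F [[-5.23, 2.33, 11.53]] push along tangent 12.21 spring 8.05 gripxy [ 0.513  -0.1319]
```

Call:
{"fn": "play_rows", "kwargs": {"motion": [[[1, 0.1, 0, 0.5, 0, 0, 0], [1, 0.2, 0, 1.0, 0, 0, 0], [1, 0.2, 0, 1.0, 0, 0, 0]]]}}

```text
t: 14.12
tool_pos: [0.5143, -0.1334, 0.1669]
tool_rot: [3.136, 0.13, -0.03]
contact_force: [-6.9, 2.9, 10.5]
opening: 0.0001
```

```bash
python3 look.py b
```

```text
t 14.18 a from z 0.762 tool [ 0.5143 -0.1334  0.1671] F [[-5.93, 3.34, 10.34], [-5.93, 3.34, 10.34]] push along tangent 11.29 spring 8.15 gripxy [ 0.5146 -0.1317]
```

View pics/sideb.png

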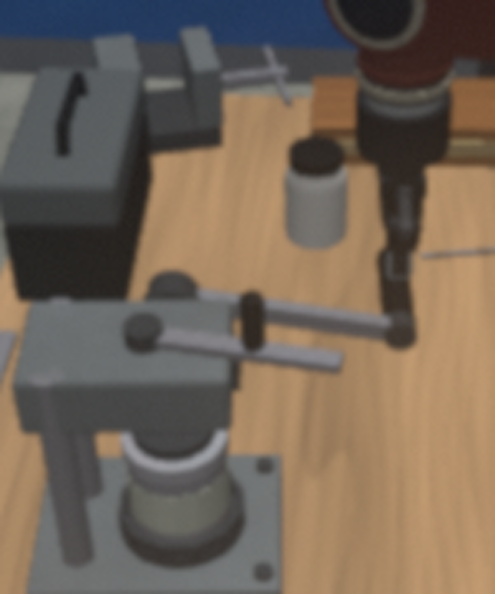

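Call:
{"fn": "play_rows", "kwargs": {"motion": [[[1, 0.2, 0, 0.5, 0, 0, 0], [1, 0.4, 0, 1.0, 0, 0, 0], [1, 0.4, 0, 1.0, 0, 0, 0]]]}}

```text
t: 14.55
tool_pos: [0.5172, -0.1335, 0.1586]
tool_rot: [3.135, 0.129, -0.033]
contact_force: [-6.1, 0.6, 12.0]
opening: -0.0001
```

```bash
python3 look.py n
```

```text
t 14.55 a from z 0.808 tool [ 0.5172 -0.1335  0.1586] F [[-6.11, 0.6, 12.01]] push along tangent 13.15 spring 8.26 gripxy [ 0.5166 -0.1316]
```

Call:
{"fn": "play_rows", "kwargs": {"motion": [[[1, 0.1, 0, 0.3, 0, 0, 0], [1, 0.3, 0, 0.7, 0, 0, 0], [1, 0.3, 0, 0.7, 0, 0, 0]]]}}

```text
t: 14.92
tool_pos: [0.5193, -0.1336, 0.1533]
tool_rot: [3.135, 0.129, -0.035]
contact_force: [-6.2, 0.5, 11.0]
opening: 0.0001
```

```bash
python3 look.py n
```

```text
t 14.93 a from z 0.837 tool [ 0.5193 -0.1336  0.1533] F [[-6.23, 0.51, 11.03]] push along tangent 12.32 spring 8.32 gripxy [ 0.518  -0.1314]
```

Call:
{"fn": "play_rows", "kwargs": {"motion": [[[1, 0.1, 0, 0.3, 0, 0, 0], [1, 0.3, 0, 0.7, 0, 0, 0], [1, 0.3, 0, 0.7, 0, 0, 0]]]}}

```text
t: 15.3
tool_pos: [0.521, -0.1336, 0.1477]
tool_rot: [3.134, 0.129, -0.04]
contact_force: [-7.0, 1.0, 10.8]
opening: 0.0
```

```bash
python3 look.py n
```

```text
t 15.3 a from z 0.867 tool [ 0.521  -0.1336  0.1477] F [[-7.04, 1.03, 10.79]] push along tangent 12.41 spring 8.4 gripxy [ 0.5198 -0.1313]
```

Call:
{"fn": "play_rows", "kwargs": {"motion": [[[1, 0.1, 0, 0.3, 0, 0, 0], [1, 0.3, 0, 0.7, 0, 0, 0], [1, 0.3, 0, 0.7, 0, 0, 0]]]}}

```text
t: 15.68
tool_pos: [0.5228, -0.1336, 0.1424]
tool_rot: [3.134, 0.129, -0.043]
contact_force: [-7.5, 1.9, 11.9]
opening: -0.0002
```

```bash
python3 look.py c
```

```text
t 15.72 a from z 0.896 tool [ 0.5227 -0.1335  0.1425] F [[-7.4, 1.48, 11.32], [-7.4, 1.48, 11.32]] push along tangent 13.11 spring 8.46 gripxy [ 0.5216 -0.1311]
```

View pics/sidec.png

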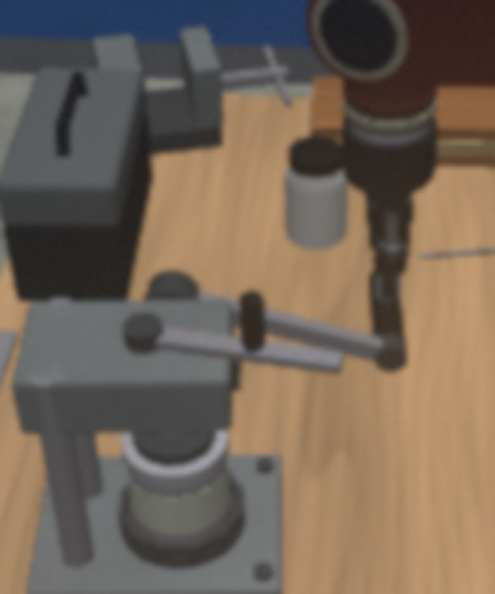

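Call:
{"fn": "play_rows", "kwargs": {"motion": [[[1, 0.2, 0, 0.3, 0, 0, 0], [1, 0.3, 0, 0.7, 0, 0, 0], [1, 0.3, 0, 0.7, 0, 0, 0]]]}}

```text
t: 16.1
tool_pos: [0.5248, -0.1335, 0.1376]
tool_rot: [3.134, 0.129, -0.046]
contact_force: [-7.0, 1.8, 12.7]
opening: 0.0001
```

```bash
python3 look.py n
```

```text
t 16.1 a from z 0.924 tool [ 0.5248 -0.1335  0.1376] F [[-7.04, 1.8, 12.71]] push along tangent 14.33 spring 8.53 gripxy [ 0.5234 -0.131 ]
```

Call:
{"fn": "play_rows", "kwargs": {"motion": [[[1, 0.1, 0, 0.2, 0, 0, 0], [1, 0.2, 0, 0.5, 0, 0, 0], [1, 0.2, 0, 0.5, 0, 0, 0]]]}}

```text
t: 16.48
tool_pos: [0.526, -0.1336, 0.1351]
tool_rot: [3.133, 0.129, -0.048]
contact_force: [-8.1, 2.1, 13.7]
opening: -0.0002
```

```bash
python3 look.py n
```

```text
t 16.48 a from z 0.938 tool [ 0.526  -0.1336  0.1351] F [[-8.13, 2.14, 13.71]] push along tangent 15.69 spring 8.56 gripxy [ 0.5244 -0.1309]
```

The force is climbing, so the lid is going solid. Another few mm, then hold.

Call:
{"fn": "play_rows", "kwargs": {"motion": [[[1, 0.1, 0, 0.3, 0, 0, 0], [1, 0.2, 0, 0.5, 0, 0, 0], [1, 0.2, 0, 0.5, 0, 0, 0]]]}}

```text
t: 16.85
tool_pos: [0.5268, -0.1335, 0.1325]
tool_rot: [3.133, 0.129, -0.052]
contact_force: [-8.5, 3.5, 13.8]
opening: -0.0004
```

```bash
python3 look.py d;python3 look.py e;python3 look.py f
```

```text
t 16.9 a from z 0.953 tool [ 0.5267 -0.1335  0.1325] F [[-8.14, 1.88, 14.57], [-8.14, 1.88, 14.57]] push along tangent 16.52 spring 8.59 gripxy [ 0.5255 -0.1308]
t 16.95 a from z 0.952 tool [ 0.5268 -0.1335  0.1326] F [[-8.86, 2.58, 14.28], [-8.86, 2.58, 14.28]] push along tangent 16.51 spring 8.59 gripxy [ 0.5255 -0.1308]
t 17.0 a from z 0.952 tool [ 0.5268 -0.1335  0.1326] F [[-9.37, 2.75, 14.16], [-9.37, 2.75, 14.16]] push along tangent 16.59 spring 8.59 gripxy [ 0.5254 -0.1308]
```

Call:
{"fn": "play_rows", "kwargs": {"motion": [[[1, 0, 0, 0.1, 0, 0, 0], [1, 0, 0, 0.1, 0, 0, 0], [1, 0, 0, 0.1, 0, 0, 0], [1, 0, 0, 0.1, 0, 0, 0], [1, 0, 0, 0.1, 0, 0, 0]]]}}

```text
t: 17.62
tool_pos: [0.5261, -0.1336, 0.1343]
tool_rot: [3.133, 0.129, -0.054]
contact_force: [-7.3, 2.7, 14.0]
opening: -0.0001
```

```bash
python3 look.py n; python3 - <<'E'
from h import *
from station import ctrl
o=ctrl.get_obs()['tool_pos']; a0=.55-np.arcsin((o[2]+.008-.215)/.19)
W=[]
for a in a0-.04*np.arange(1,21):
    g=grip(a); W.append((*(pw(*g[:2])+(o[:2]-pw(*grip(a0)[:2]))),g[2]+.014-.022))
rows(W,yaw=v[2])
E
```

```text
t 17.62 a from z 0.942 tool [ 0.5261 -0.1336  0.1343] F [[-7.33, 2.73, 14.05]] push along tangent 15.68 spring 8.57 gripxy [ 0.5247 -0.1309]
t 17.62 pos [ 0.5261 -0.1336  0.1343] F [-7.33  2.73 14.05] turn [ 0.2  2.  -0.2]
[-0.3, 0.0, -0.7]
[-0.6, 0.0, -1.4]
[-0.8, 0.0, -2.1]
[-1.0, 0.0, -2.9]
[-1.2, 0.0, -3.6]
[-1.4, 0.0, -4.3]
[-1.5, 0.0, -5.1]
[-1.6, 0.0, -5.8]
[-1.7, 0.0, -6.6]
[-1.7, 0.0, -7.4]
[-1.7, 0.0, -8.1]
[-1.7, 0.0, -8.9]
[-1.6, 0.0, -9.6]
[-1.5, 0.0, -10.4]
[-1.4, 0.0, -11.1]
[-1.3, 0.0, -11.9]
[-1.1, 0.0, -12.6]
[-0.9, 0.1, -13.4]
[-0.7, 0.1, -14.1]
[-0.4, 0.1, -14.8]
```

View pics/sidef.png

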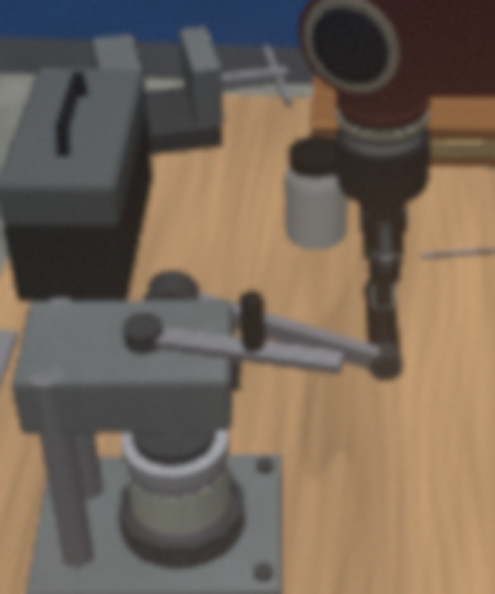

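Call:
{"fn": "play_rows", "kwargs": {"motion": [[[1, 0, 0, 0.3, 0, 0, 0], [1, 0.1, 0, 0.5, 0, 0, 0], [1, 0.1, 0, 0.5, 0, 0, 0], [1, 0.1, 0, 0.5, 0, 0, 0], [1, 0.1, 0, 0.5, 0, 0, 0], [1, 0.1, 0, 0.5, 0, 0, 0], [1, 0.1, 0, 0.5, 0, 0, 0]]]}}

```text
t: 18.5
tool_pos: [0.5267, -0.1336, 0.1325]
tool_rot: [3.133, 0.129, -0.055]
contact_force: [-6.2, 3.4, 14.6]
opening: -0.0002
```

```bash
python3 look.py n; python3 look.py g
```

```text
t 18.5 a from z 0.953 tool [ 0.5267 -0.1336  0.1325] F [[-6.24, 3.42, 14.63]] push along tangent 15.78 spring 8.59 gripxy [ 0.5255 -0.1308]
t 18.55 a from z 0.953 tool [ 0.5267 -0.1336  0.1325] F [[-7.14, 2.64, 16.07], [-7.14, 2.64, 16.07]] push along tangent 17.49 spring 8.59 gripxy [ 0.5255 -0.1308]
```

Call:
{"fn": "play_rows", "kwargs": {"motion": [[[1, -0.3, 0, -0.7, 0, 0, 0], [1, -0.6, 0, -1.4, 0, 0.2, 0], [1, -0.9, 0, -2.1, 0, 0.4, 0], [1, -1.1, 0, -2.9, 0, 0.6, 0], [1, -1.3, 0, -3.6, 0, 0.8, 0], [1, -1.4, 0, -4.3, 0, 1, 0], [1, -1.5, 0, -5.1, 0, 1.2, 0], [1, -1.6, 0, -5.8, 0, 1.4, 0], [1, -1.7, 0, -6.6, 0, 1.6, 0], [1, -1.7, 0, -7.4, 0, 1.8, 0], [1, -1.7, 0, -8.1, 0, 2, 0], [1, -1.7, 0, -8.9, 0, 2, 0], [1, -1.6, 0, -9.6, 0, 2, 0], [1, -1.5, 0, -10.4, 0, 2, 0], [1, -1.4, 0, -11.1, 0, 2, 0], [1, -1.3, 0, -11.9, 0, 2, 0], [1, -1.1, 0, -12.6, 0, 2, 0], [1, -0.9, 0, -13.4, 0, 2, 0], [1, -0.7, 0, -14.1, 0, 2, 0]]]}}

```text
t: 20.92
tool_pos: [0.5255, -0.1334, 0.2752]
tool_rot: [3.134, 0.129, 0.005]
contact_force: [3.4, 0.5, 5.2]
opening: -0.0002
```

```bash
python3 look.py i; python3 - <<'E'
from h import *
from station import ctrl
o=ctrl.get_obs()['tool_pos']; a0=.55-np.arcsin((o[2]+.008-.215)/.19)
W=[]
for a in a0-.03*np.arange(1,9):
    g=grip(a); W.append((*(pw(*g[:2])+(o[:2]-pw(*grip(a0)[:2]))),g[2]+.014-.022))
rows(W,yaw=v[2])
E
```

```text
t 20.98 a from z 0.178 tool [ 0.5259 -0.1334  0.2761] F [[3.0, 1.18, 5.87], [3.0, 1.18, 5.87]] push along tangent 6.59 spring 6.81 gripxy [ 0.5233 -0.131 ]
t 20.98 pos [ 0.5259 -0.1334  0.2761] F [3.   1.18 5.87] turn [ 0.3 -0.2 -0.2]
[0.2, 0.0, -0.5]
[0.5, 0.0, -1.0]
[0.7, 0.0, -1.6]
[1.0, 0.0, -2.1]
[1.2, 0.0, -2.6]
[1.5, 0.0, -3.1]
[1.8, 0.0, -3.5]
[2.2, 0.0, -4.0]
```

View pics/sidei.png

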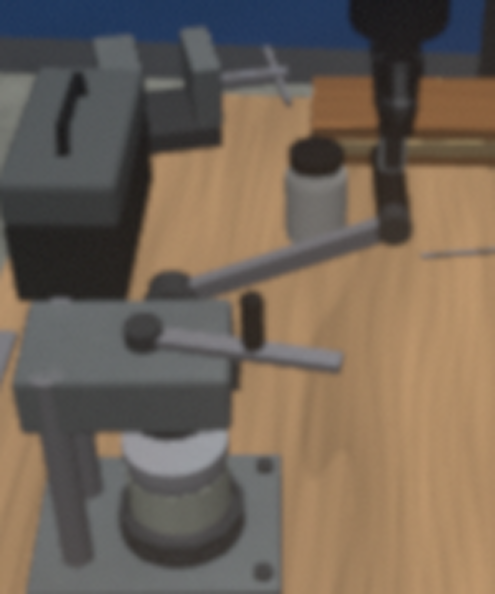

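Call:
{"fn": "play_rows", "kwargs": {"motion": [[[1, 0.2, 0, -0.5, 0, 0, 0], [1, 0.5, 0, -1.0, 0, 0, 0], [1, 0.7, 0, -1.5, 0, 0, 0], [1, 0.9, 0, -1.9, 0, 0, 0], [1, 1.1, 0, -2.3, 0, 0, 0], [1, 1.2, 0, -2.6, 0, 0, 0], [1, 1.3, 0, -2.9, 0, 0, 0], [1, 1.4, 0, -3.2, 0, 0, 0], [1, 1.5, 0, -3.5, 0, 0, 0], [1, 1.6, 0, -3.9, 0, 0, 0], [1, 1.6, 0, -4.3, 0, 0, 0], [1, 1.6, 0, -4.7, 0, 0, 0]]]}}

```text
t: 22.48
tool_pos: [0.5416, -0.1319, 0.3234]
tool_rot: [3.134, 0.129, 0.006]
contact_force: [0.0, -0.6, 0.2]
opening: -0.0003
```

```bash
python3 look.py j; python3 - <<'E'
from h import *
W=[]
q=lambda c,m:pw(*(peg(c)+[.003,m]))
o=[];W=[(*q(.9,.040),.37),(*q(.9,.040),.246)]
for c in np.arange(.9,-.01,-.1): W.append((*q(c,.022),.246))
rows(W,yaw=v[2])
E
```

```text
t 22.52 a from z -0.115 tool [ 0.5418 -0.132   0.3242] F [[-0.35, -0.63, 1.17], [-0.35, -0.63, 1.17]] push along tangent 0.67 spring 6.14 gripxy [ 0.5506 -0.1287]
t 22.52 pos [ 0.5418 -0.132   0.3242] F [-0.35 -0.63  1.17] turn [ 0.3 -0.3 -0.2]
[9.3, -20.2, -4.7]
[9.3, -20.3, 7.7]
[9.3, -18.5, 7.8]
[9.1, -17.6, 7.8]
[9.1, -16.8, 7.8]
[9.1, -15.9, 7.8]
[9.2, -15.1, 7.8]
[9.4, -14.2, 7.8]
[9.7, -13.4, 7.8]
[10.0, -12.7, 7.8]
[10.4, -11.9, 7.8]
[10.9, -11.2, 7.8]
```

View pics/sidej.png

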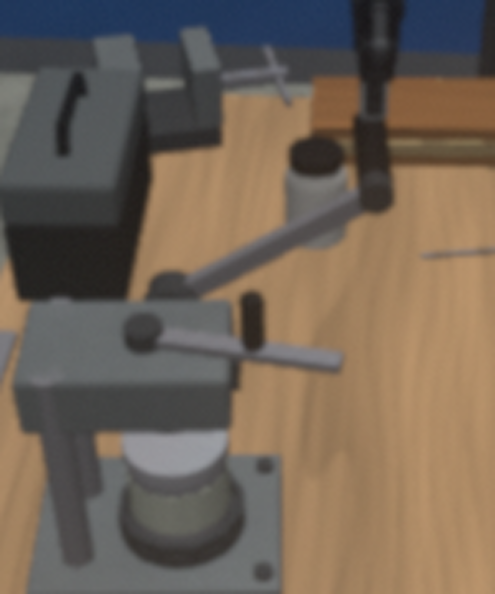

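Lever is back at its rest position, same pixel as at the start (375,190), and the finger is free. Now I'll move to the left of the peg.

Call:
{"fn": "play_rows", "kwargs": {"motion": [[[1, 0, 0, -3, 0, 0, 0], [1, 1, -2, -4.7, 0, 0, 0], [1, 3.5, -7, -4.7, 0, 0, 0], [1, 5.5, -12, -4.7, 0, 0, 0], [1, 7.5, -16.5, -4.7, 0, 0, 0], [1, 9.3, -20.2, -4.7, 0, 0, 0], [1, 9.3, -20.2, -4.7, 0, 0, 0], [1, 9.3, -20.2, 0, 0, 0, 0], [1, 9.3, -20.2, 5, 0, 0, 0], [1, 9.3, -20.2, 7.6, 0, 0, 0], [1, 9.3, -20.2, 7.7, 0, 0, 0], [1, 9.3, -18.5, 7.7, 0, 0, 0], [1, 9.1, -17.6, 7.7, 0, 0, 0], [1, 9.1, -16.8, 7.7, 0, 0, 0], [1, 9.1, -15.9, 7.7, 0, 0, 0]]]}}

```text
t: 24.4
tool_pos: [0.6202, 0.033, 0.2478]
tool_rot: [3.133, 0.129, 0.01]
contact_force: [0.1, 1.2, 1.3]
opening: -0.0001
```

```bash
python3 look.py k; python3 - <<'E'
from h import *
q=lambda c,m:pw(*(peg(c)+[.003,m]))
W=[(*q(c,.022),.246) for c in np.arange(.6,-.01,-.1)]+[(*q(0,.019),.246)]
rows(W,yaw=v[2])
E
```

```text
t 24.45 a from z 0.335 tool [0.6203 0.0319 0.2476] F [[0.09, -0.19, 0.8], [0.09, -0.19, 0.8]] push along tangent 0.8 spring 7.17 gripxy [ 0.5147 -0.1317]
t 24.45 pos [0.6203 0.0319 0.2476] F [ 0.09 -0.19  0.8 ] turn [ 0.4 -0.3 -0.2]
[-0.0, -0.2, 0.2]
[0.1, 0.7, 0.2]
[0.3, 1.5, 0.2]
[0.5, 2.3, 0.2]
[0.9, 3.1, 0.2]
[1.3, 3.8, 0.2]
[1.8, 4.5, 0.2]
[1.8, 4.8, 0.2]
```

View pics/sidek.png

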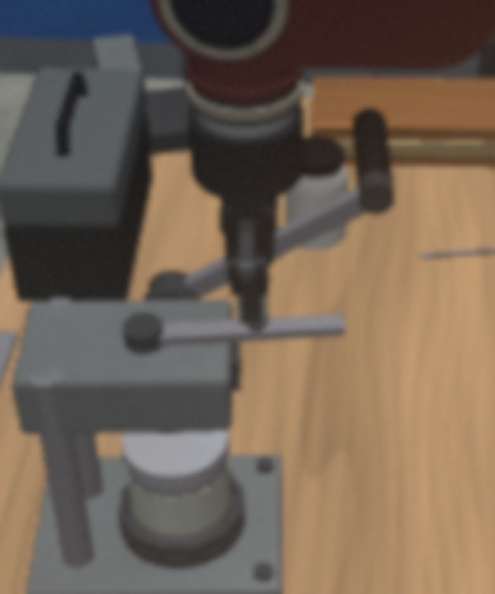

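The bar is swinging back with the finger. Continue towards on.

Call:
{"fn": "play_rows", "kwargs": {"motion": [[[1, 0.1, 0.7, 0.1, 0, 0, 0], [1, 0.3, 1.5, 0.1, 0, 0, 0], [1, 0.5, 2.3, 0.1, 0, 0, 0], [1, 0.9, 3.1, 0.1, 0, 0, 0], [1, 1.3, 3.8, 0.1, 0, 0, 0], [1, 1.6, 4.3, 0.1, 0, 0, 0], [1, 1.7, 4.5, 0.1, 0, 0, 0], [1, 1.7, 4.5, 0.1, 0, 0, 0]]]}}

```text
t: 25.45
tool_pos: [0.6403, -0.0106, 0.2467]
tool_rot: [3.134, 0.129, 0.007]
contact_force: [-3.7, 4.1, 0.6]
opening: 0.0002
```

```bash
python3 look.py l; python3 - <<'E'
from h import *
q=lambda c,m:pw(*(peg(c)+[.003,m]))
rows([(*q(0,.022),.246),(*q(0,.019),.246)],yaw=v[2])
f=lambda P:(proj('side',P)-[180,100])*3.3
u=np.array([-.783,-.622])
print(f((*pw(*(np.array([.015,.005])+u*.14)),.247)))
E
```

```text
t 25.5 a from z 0.34 tool [ 0.6403 -0.0106  0.2467] F [[-3.33, 3.3, 0.38], [-3.33, 3.3, 0.38]] push along tangent -0.26 spring 7.18 gripxy [ 0.5145 -0.1318]
t 25.5 pos [ 0.6403 -0.0106  0.2467] F [-3.33  3.3   0.38] turn [ 0.3 -0.2 -0.2]
[0.2, 0.1, 0.1]
[0.2, 0.4, 0.1]
[288.413329   258.93681113]
```

View pics/sidel.png

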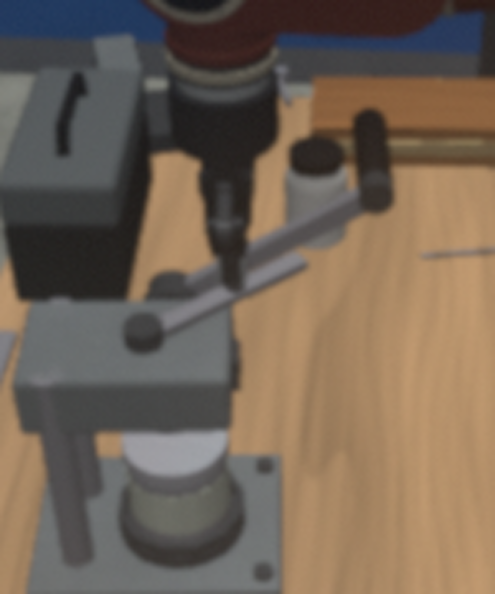

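Call:
{"fn": "play_rows", "kwargs": {"motion": [[[1, 0.2, 0.2, 0, 0, 0, 0], [1, 0.3, 0.4, 0, 0, 0, 0], [1, 0.3, 0.4, 0, 0, 0, 0]]]}}

```text
t: 25.88
tool_pos: [0.6417, -0.0109, 0.2465]
tool_rot: [-3.137, -0.132, 0.002]
contact_force: [-9.9, 9.9, 2.6]
opening: 0.0001
```

Call:
{"fn": "play_rows", "kwargs": {"motion": [[[1, -0.5, -1.0, 0, 0, 0, 0], [1, -1.0, -2.5, -1, 0, 0, 0], [1, -1.0, -3, -6, 0, 0, 0], [1, -1.0, -3, -12, 0, 0, 0], [1, -1.0, -3, -14, 0, 0, 0], [1, -7, 3, -14, 0, 0, 0], [1, -12, 9, -14, 0, 0, 0], [1, -17, 15, -14, 0, 0, 0], [1, -20, 20, -14, 0, 0, 0], [1, -21, 25, -14, 0, 0, 0], [1, -21, 30, -14, 0, 0, 0], [1, -21, 30, -14, 0, 0, 0]]]}}

```text
t: 27.38
tool_pos: [0.4566, -0.3303, 0.3852]
tool_rot: [-3.137, -0.126, 0.003]
contact_force: [-0.7, 0.1, -0.2]
opening: 0.0001
```

```bash
python3 look.py m; python3 - <<'E'
from station import ctrl
import cv2
im=ctrl.get_image('top')["color"][:,:,::-1]
cv2.imwrite("pics/topm_full.png",im)
cv2.imwrite("pics/topm.png",cv2.resize(im[90:225,225:365],None,fx=4.4,fy=4.4,interpolation=cv2.INTER_CUBIC))
cv2.imwrite("pics/sidem_full.png",ctrl.get_image('side')["color"][:,:,::-1])
E
```

```text
t 27.43 a from z -0.661 tool [ 0.4567 -0.3311  0.3849] F [[0.36, -0.1, -1.14], [0.36, -0.1, -1.14]] push along tangent -0.07 spring 4.88 gripxy [ 0.633  -0.1216]
```

View pics/topm.png

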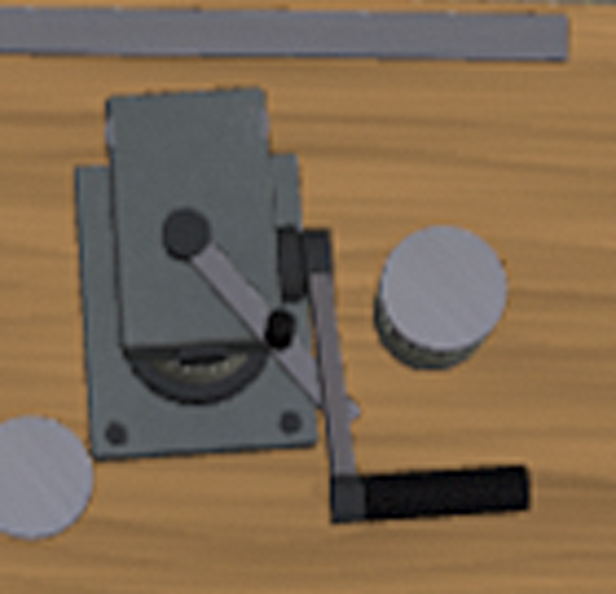

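View pics/sidem.png

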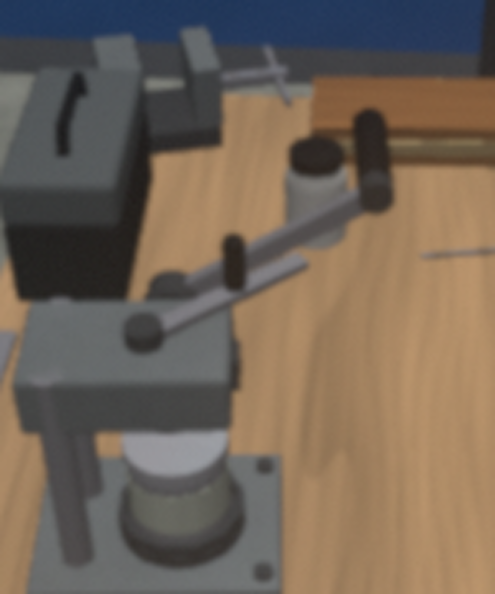

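View pics/topm_full.png

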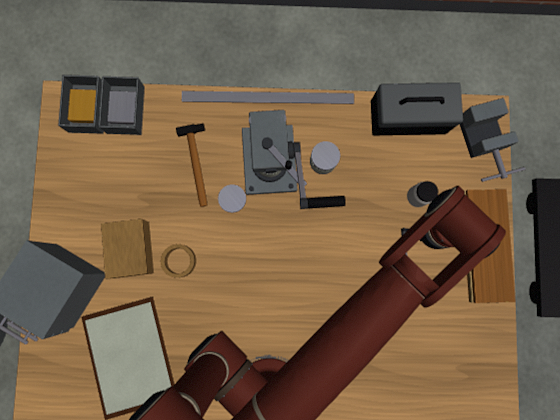

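```bash
python3 - <<'E'
import cv2,numpy as np
a=cv2.imread('pics/side0.png')[215:275,205:265];b=cv2.imread('pics/sidem_full.png')[215:275,205:265]
cv2.imwrite('pics/cmp.png',cv2.resize(np.hstack([a,b]),None,fx=6,fy=6,interpolation=cv2.INTER_CUBIC))
from h import *
for z in (.139,.131,.127,.125):
  print(z,[((proj('side',(*pw(x,y),z))-[205,215])*6).round(0).tolist() for x,y in((0,.0435),(0,0))])
E
```

```text
0.139 [[156.0, 160.0], [163.0, 89.0]]
0.131 [[157.0, 173.0], [164.0, 102.0]]
0.127 [[158.0, 180.0], [165.0, 108.0]]
0.125 [[158.0, 183.0], [165.0, 112.0]]
```

View pics/cmp.png

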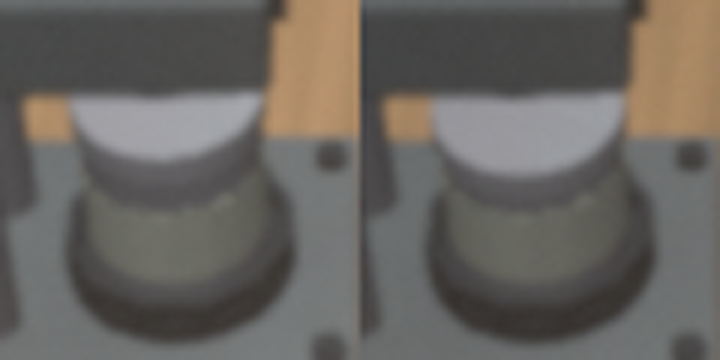

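```bash
python3 - <<'E'
from station import ctrl
o=ctrl.get_obs();print(o['t'],o['contact_force'],ctrl.finish_job())
E
```

```text
the job is handed in; nothing more can be done
27.525 [0.51342477 0.7132786  0.80855219] None
```

The lid is pressed home, the lever is back at rest and the catch bar is back under it. I handed the job in at 27.5 s with the arm clear of everything.

- **Catch off:** the first sweep passed over the peg without touching it, because the fingertips stand about 22 mm higher than the reported TCP. I lowered the tool, and the second push took the bar to about 0.9 rad.
- **Pressing:** the foot met the lid at about 0.6 rad. The force climbed as the lid went solid from about 0.9 rad. I bore on it at about 0.95 rad for well over a second, with about 7 to 8 N beyond the spring; single readings scattered by about 1 N. The 15 N crushing force was not reached.
- **Easing back:** I eased the lever up at about 0.3 rad/s with the finger in contact until it was at rest.
- **Catch on:** I pushed the bar back until it stopped, at about 14 N on the peg.

**Last checks:**
- The lever is at its starting place in both pictures.
- The bar's end is under the arm and pokes out slightly beyond it, a little past where it started.
- The lid top came down by about 10 mm to about 0.1285 m. That matches a fully home lid (0.130 m at the lowest tin position) within about 2 mm.
- The tin is in its nest, and the bystanders look unmoved in the top view. The arm covers part of the screwdriver there.

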